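# Open the dust hood's sash to its working height

## Task

Open the small dust hood: swing the hold-down lever on its roof to the left until it is right off the sash, then push the sash up from under its lip, past the spring catch near the height mark until you feel the soft stop, and let it down so that it hangs on the catch by itself at the mark. The sash is light, so never press on it with more than about 25 N, and do not shift the three bottles in front.

Things in the scene. Friction and masses are not known exactly. Their poses are not given: they have to be found in the camera images.
- hood: White bench dust hood with translucent sides, 150 mm deep (x), 300 wide (y), roof top at 223 mm, two 250 mm high aluminium front posts at y = +-115 to +-150 mm. Fixed. Origin: on the worktop, midway across, 100 mm behind the sill's front; its x axis points into the hood (away from its front), y to its left, z up.
- sash_height (a joint): Height of the sash above its closed position in m (0 = closed, resting). It slides straight up and is not quite balanced: it takes about 2 to 6 N (plus about 2.5 N per 0.1 m/s of speed) to raise and, let go, it sinks slowly back. Only the catch holds it up.
- sash: The sash: clear pane in an aluminium frame, 212 mm wide (y), 150 mm high, 10 mm thick, in front of the posts (hood x = -103 to -113 mm). Origin: middle of its lower edge, 75 mm above the worktop when closed. At its foot a flat lip 200 mm wide, 8 mm thick, sticks out 35 mm to the front, its underside level with the sash's lower edge. A horn at the lip's right end meets the catch.
- lip_edge (a point): Middle of the rounded, rubber-covered, grippy (radius 4 mm) front edge of the sash's lip, on its underside (75 mm above the worktop when closed). The space below is free down to the worktop and 35 mm deep, back to the sash's plane; behind that is a fixed white sill (71 mm high).
- mark: Height mark: a small steel pointer on the left front post, at hood x = -122 mm, y = +106 mm. Its origin is the pointer's tip line; the height where the sash's lower edge shall end. Axes as the hood's. It stands 160 to 200 mm above the worktop.
- right_post (a point): Front of the right front post at hood x = -102, y = -132 mm, 180 mm up, fixed to the hood. Near here the dark steel catch is clamped, set by hand: it holds the sash up to 9 mm above or below the mark, which no reading tells. Going up, its pawl first adds 2 to 4 N over 6 mm, later springs out under the sash's horn; 4 mm above the holding height the horn meets a soft stop (5 N/mm).
- lever (a joint): Swing of the hold-down lever in rad: 0 = points to the front, over the sash, blocking it; grows to 1.45 (end stop) as its knob swings to the hood's left (+y). Clear of the sash beyond 1.15. Stays where it is left; about 1 N at the knob moves it.
- lever_knob (a point): The lever's upright black knob, 16 mm diameter, 28 mm high (237 to 265 mm above the worktop), 68 mm from the pivot. The point is on its axis, 14 mm above the knob's foot.
- lever_pivot (a point): Pivot of the lever, on the roof at hood x = -63 mm, y = -30 mm, mid-thickness of the lever (233 mm high). The lever turns about the vertical through it; it is a flat bar 14 mm wide and 8 mm thick.
- dropper_brown: Brown dropper bottle with black cap, 33 mm diameter, 74 high, standing in front of the hood to the left. Origin: centre of its underside. Leave it standing.
- vial_green: Small vial with green cap, 25 mm diameter, 52 high, in front of the hood to the left. Origin: centre of its underside. Leave it standing.
- powder_jar: Small wide jar with beige cap, 45 mm diameter, 58 high, in front of the hood to the right. Origin: centre of its underside. Leave it standing.

How it is judged (in metres and radians):
On the way, in this order (a step that is already met when the one before it is completed fails the run):
1. the lever is swung clear of the sash (beyond 1.15 rad) (value of joint lever above 1.15 rad), for 0.1 s.
2. the sash's lower edge is raised to within 14 mm of the mark (z of lip_edge in the frame of mark above -0.014 m), for 0.1 s.
At the end, for the whole second after the job is handed in: The sash hangs on its catch by itself, at rest, its lower edge within 14 mm of the mark's height, with the lever still swung clear (beyond 1.15 rad) (z of lip_edge in the frame of mark between -0.014 and 0.014 m and velocity of joint sash_height between -0.01 and 0.01 m/s and value of joint lever above 1.15 rad); the robot touches nothing.
It fails at once if the sash is pressed with more than 25 N (contact force between any of the arm, the fingers and sash above 25 N).
It fails at once if a bottle in front of the hood is shifted by more than 20 mm (distance of any of dropper_brown, vial_green, powder_jar from where it was at the start of the episode above 0.02 m).
It fails at once if a bottle in front of the hood is tipped over (angle between any of dropper_brown, vial_green, powder_jar's own z axis and vertical above 0.5 rad).
It also fails if it takes over 72 s, if anything falls off the work surface, if the arm or the gripper's body presses on something with over 40 N, if the wrist force passes 120 N, or if a joint passes its speed limit or range.

## Robot

A 6-joint arm with a two-finger parallel gripper is mounted at the origin on a cart in front of the work surface, level with it; the furniture and walls round the work are solid. World frame = base frame: x ahead of the robot, y to its left, z up, the work surface at z = 0. Lengths are in mm, angles in rad, forces in N, time in s.
With the tool pointing down it reaches from about 275 to 750 mm from the base axis. Payload 10.2 kg.
Tool frame: the origin (TCP) lies at the very end of the fingers, on their centre line; the grasp point (between the pads) lies 19 mm behind it (ctrl.grip_depth is the distance from the TCP to the grasp point, in mm); z points along the fingers, x is the direction in which the jaws open and shut, and the axes are right-handed (so a half turn about z gives the same grasp; the last joint's range is limited). The gripper opens to 85 mm and grips with 20 to 120 N. Pads are 22 mm wide; open, the fingers measure 114 mm over their backs; the gripper's body (76 mm by 85 mm) begins 54 mm behind the grasp point. The pads swing forward as they close: fully open they stand 13 mm farther back than shut.
Start: joints at [-1.325, 0.313, 1.498, -0, 1.331, -0.223], TCP at [237.192, -468.371, 231.294] pointing down, gripper open.
Joint ranges: [-2.94, 2.94], [-0.97, 2.17], [0.19, 2.56], [-1.23, 4.37], [0.02, 3.11], [-2.88, 2.88]. Speed limits (rad/s): [2.39, 2.39, 3.01, 3.14, 3.14, 3.14].

## Interface

Orientations are given as a unit quaternion [w, x, y, z].
In Python, from rig import ctrl gives the robot as it stands.
- The arm moves only by the tool play_rows, never from a script. Its argument "motion" is a list of rows, each a list of 2 entries, a list of its own where there are three numbers: the shift along the tool's x, y, z in mm, then the turn, a rotation vector about the tool's x, y, z in degrees. A call has 1 to 20 rows; each row shifts and turns the commanded pose from where the row before left it, along the tool's axes as they then stand; what a row does not reach is not made up. A row lasts 1/12 s, in which the tool goes at most 41.7 mm and 7.16 degrees, less where a joint would pass 70% of its speed; a pose out of reach is approached as far as the arm can. A call with a gripper value outside its range is refused whole. "fingers" is the finger opening in mm, from 0 to 85.4, set as the call begins (left out, the last holds). The fingers move at their own pace and stop on an object; "squeeze" is the grip in N (left out, the last holds). Time passes only in rows, so rows that do not move let the fingers close. It gives the time, the measured TCP pose, the force and the opening at its end, in the units of the state.
- ctrl.sense(): the state, without advancing time (a new reading comes with each control period).
- ctrl.capture(name): name is "side" or "top" or "wrist"; returns the picture (420x560x3 uint8, red, green, blue); there is no depth.
- ctrl.get_calibration(name): a dict with "K" (3x3 intrinsics, pixels), "k1" (the pictures are not rectified: a ray, as slopes to the right and down, at radius r is drawn at 1 + k1 r^2 times it, then the intrinsics apply), "R" (3x3) and "t" (3): a world point X has camera coordinates R X + t; the wrist camera has in their place "tool_from_camera" (4x4, takes a point from camera to tool coordinates, whose origin is the TCP and whose axes are the tool frame's). Camera axes: x right, y down, z forward; pixel columns grow to the right and rows downward; lengths in mm; the calibration is good to about 2 mm. A picture is of the moment at which its call begins: read the wrist's pose just before it. get_calibration takes no time and is no camera call.
- ctrl.finish_job(): hands the job in, once; it reports no verdict.
Trained networks look in the newest picture that a camera, given by its name, has taken for a name from the list of things; names that differ only in an ending like _2 or _b are one class to them, and where a whole thing is asked for, a point or a joint stands for the part that bears it (a point fixed in the world has none). Each returns a list of dicts, best first, with "p" (0 to 1); they miss things now and then, are a little off and sometimes report something else, mostly with a low value. They report only what shows in the picture. A call takes as long as a camera call.
- ctrl.spot_in(camera, name): "position" ([column, row] as shares, 0 to 1, of the picture: columns of its width, rows of its height, amid what is visible of it).
The state is a dict: "time_s": time; "joints": joint angles; "dq": joint speeds; "tau": joint torques, N m; "eef_pos": TCP position; "ee_rot": TCP orientation; "force": force on the tool from outside, world axes, zero at the start; "wrist_torque": the same for the moment, N m; "grip_width": opening from 0.0 (shut) to 1.0 (fully open).
Only numpy, scipy, OpenCV 4.12 (cv2) and the standard library are available. Lean on these libraries where they do the work, as an engineer would, in place of code of your own. Each camera call takes 0.05 s, during which the arm holds its last target. There are 200 camera calls.

## Working session

There is one attempt and no reset: what is moved stays moved. The work goes in short steps, Python scripts to look and compute and a tool call to move; the robot and the scene stay as the last step left them, time stands still between calls to the robot, and variables do not carry over. Pictures are saved under pics/ and viewed, about 8 in all and at most 12, crops included, and the job is handed in when it is done.

Besides the shell and the picture viewer there is one more tool, called after "Call:" as name([rows], argument=value, ...), one row to a line, values as JSON. play_rows: Moves the arm, as the interface text tells. Its arguments: {"type":"object","properties":{"motion":{"type":"array"},"fingers":{"type":"number"},"squeeze":{"type":"number"}},"required":["motion"]}

```bash
mkdir -p pics
cat > h.py <<'E'
import numpy as np, cv2
from rig import ctrl
from scipy.spatial.transform import Rotation as Ro
def ray(cam,uv,s=None):
    c=ctrl.get_calibration(cam);K=np.array(c["K"]);k=c["k1"]
    d=np.linalg.inv(K)@[uv[0],uv[1],1];d=d[:2]/d[2];r=np.linalg.norm(d);u=r
    for _ in range(30):u=r/(1+k*u*u)
    d=np.append(d*u/max(r,1e-9),1)
    if "R" in c:
        R=np.array(c["R"]);return -R.T@np.array(c["t"]),R.T@d
    T=np.array(c["tool_from_camera"]);q=s["ee_rot"];R=Ro.from_quat([q[1],q[2],q[3],q[0]]).as_matrix()
    return R@T[:3,3]+s["eef_pos"],R@T[:3,:3]@d
def atz(cam,uv,z,s=None):
    o,d=ray(cam,uv,s);return o+d*(z-o[2])/d[2]
def tri(rs):
    A=0;b=0
    for o,d in rs:
        d=d/np.linalg.norm(d);P=np.eye(3)-np.outer(d,d);A=A+P;b=b+P@o
    x=np.linalg.solve(A,b);return x,[round(float(np.linalg.norm(np.cross(x-o,d/np.linalg.norm(d)))),1) for o,d in rs]
E
python3 - <<'E'
from h import *
s=ctrl.sense();print(s)
for c in("side","top","wrist"):
    im=ctrl.capture(c);cv2.imwrite(f"pics/a_{c}.png",im[...,::-1])
    if c!="wrist":print(c,ray(c,(280,210)))
R={}
for n in("hood","sash","lip_edge","mark","right_post","lever_knob","lever_pivot","dropper_brown","vial_green","powder_jar"):
    for c in("side","top"):
        r=ctrl.spot_in(c,n)
        print(n,c,[(np.round(np.array(x["position"])*[560,420],1).tolist(),round(x["p"],2)) for x in r[:2]])
        if r:R.setdefault(n,[]).append(ray(c,np.array(r[0]["position"])*[560,420]))
    if len(R.get(n,[]))==2:print("  ",tri(R[n]))
E
```

```text
{'time_s': 0.0, 'joints': array([-1.32539672e+00,  3.13457703e-01,  1.49843136e+00,  1.37655541e-05,
        1.33101969e+00, -2.23419406e-01]), 'dq': array([-0.00074929, -0.00089713,  0.00065586,  0.00096953,  0.00142845,
        0.00115253]), 'tau': array([-3.48226768e-04, -4.12268865e+01, -2.59741598e+01, -1.73111512e-04,
        4.21758508e-03,  4.90697616e-06]), 'eef_pos': array([ 237.1310686 , -468.10496543,  230.73329772]), 'ee_rot': array([-4.64944994e-04,  8.52006305e-01, -5.23531110e-01, -4.65719207e-04]), 'force': array([ 0.41469396, -0.42501145, -0.25489278]), 'wrist_torque': array([-0.03461148, -0.02065992, -0.01703655]), 'grip_width': 1.00095231146024}
side (array([499.75883992, 838.07387916, 686.20212789]), array([ 0.11218986, -0.77427967, -0.62293679]))
top (array([ 496.83593861,  209.95197314, 1062.37454256]), array([ 0.13195663, -0.0336535 , -0.9907217 ]))
hood side [([230.2, 238.3], 0.97), ([273.3, 167.5], 0.2)]
hood top [([270.3, 177.6], 0.82)]
   (array([694.01728251, 197.8965517 ,  83.72677094]), [2.0, 2.0])
sash side [([286.7, 234.0], 0.97)]
sash top [([271.0, 2
[... 629 characters left out ...]
], 0.91)]
   (array([620.53998904, 172.69623996, 246.09896947]), [7.8, 7.8])
lever_pivot side [([232.3, 238.1], 0.75)]
lever_pivot top [([269.6, 175.8], 0.75)]
   (array([693.2608272 , 199.17376635,  86.6743666 ]), [5.9, 5.9])
dropper_brown side [([312.6, 310.4], 0.92)]
dropper_brown top [([217.8, 265.7], 0.57)]
   (array([510.34364726, 308.43408913,  34.6262437 ]), [0.7, 0.7])
vial_green side [([299.2, 331.3], 0.56)]
vial_green top [([218.2, 264.6], 0.21)]
   (array([522.54820938, 313.69955416, -25.12819946]), [9.6, 9.6])
powder_jar side [([301.9, 221.7], 0.67), ([284.9, 235.7], 0.17)]
powder_jar top [([330.7, 241.6], 0.83)]
   (array([563.19341361,  62.85987188,  36.07608828]), [2.3, 2.3])
```

Run:
```python
import cv2,numpy as np
a=cv2.imread("pics/a_side.png");b=cv2.imread("pics/a_top.png")
a=cv2.resize(a[120:360,180:380],None,fx=3,fy=3,interpolation=cv2.INTER_CUBIC)[:600]
b=cv2.resize(b[120:320,150:400],None,fx=3.2,fy=3,interpolation=cv2.INTER_CUBIC)
cv2.imwrite("pics/c_side.png",a);cv2.imwrite("pics/c_top.png",b[:600,:800])
```

```text
(no output)
```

View pics/c_side.png

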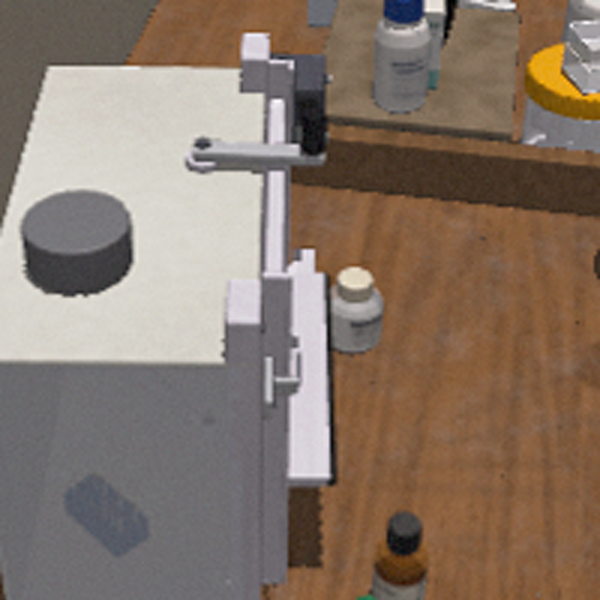

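View pics/c_top.png

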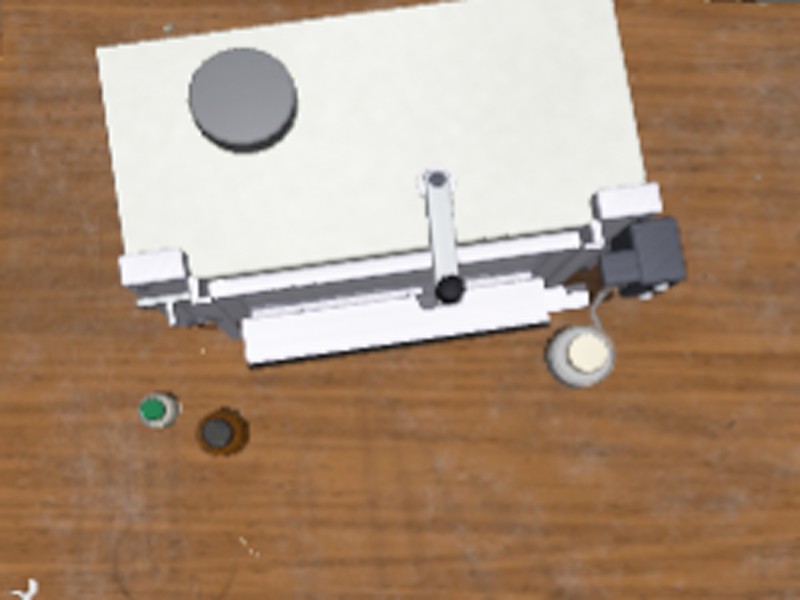

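The side crop shows the lever pointing to the front with its knob at (313,110), the pointer on the left post at (285,380), and the lip's left front corner at (330,480). The top crop shows the knob at (450,290), the pivot at (437,180), the lip's front edge from (247,365) to (549,323), the jar at the lip's right end, and the vial and dropper at front left.

Run:
```python
from h import *
T=lambda x,y:(150+x/3.2,120+y/3)
S=lambda x,y:(180+x/3,120+y/3)
from scipy.optimize import least_squares
obs=[(T(122,285),(-102,150,250)),(T(661,207),(-102,-150,250)),(T(437,180),(-63,-30,239)),(T(247,362),(-148,100,83)),(T(549,321),(-148,-100,83)),(T(450,290),None)]
pts=[(atz("top",u,p[2]),p) for u,p in obs if p]
f=lambda v:np.concatenate([ (np.array([v[0]+np.cos(v[2])*p[0]-np.sin(v[2])*p[1],v[1]+np.sin(v[2])*p[0]+np.cos(v[2])*p[1]])-w[:2]) for w,p in pts])
r=least_squares(f,[690,195,0],loss='soft_l1');x0,y0,th=r.x
print(r.x,np.round(r.fun.reshape(-1,2),1))
W=lambda p:np.array([x0+np.cos(th)*p[0]-np.sin(th)*p[1],y0+np.sin(th)*p[0]+np.cos(th)*p[1],p[2]])
for n,p in dict(lip=(-148,0,75),lipL=(-148,100,75),lipR=(-148,-100,75),mark=(-122,106,180),pivot=(-63,-30,233),knob0=(-131,-30,251)).items():print(n,W(p).round(1))
print("knob top",atz("top",T(450,290),265).round(1),"side knob top",atz("side",S(308,65),265).round(1))
print("side lip corner",atz("side",S(330,480),75).round(1))
o,d=ray("side",S(290,380));m=W((-122,106,180));print("mark z",(o+d*((m[1]-o[1])/d[1])).round(1), (o+d*((m[0]-o[0])/d[0])).round(1))
for n,u in dict(vial=(152,409),drop=(217,432),jar=(588,352)).items():print(n,atz("top",T(*u),dict(vial=52,drop=74,jar=58)[n]).round(1))
# hood-frame direction in tool axes helper
s=ctrl.sense();q=s["ee_rot"];R=Ro.from_quat([q[1],q[2],q[3],q[0]]).as_matrix();print(R.round(3))
```

```text
[7.20221374e+02 2.11929466e+02 1.70067977e-01] [[ 0.7  1. ]
 [ 0.3 -0.7]
 [ 2.5  0.8]
 [-3.7 -0.3]
 [-1.5 -0.5]]
lip [574.4 186.9  75. ]
lipL [557.4 285.4  75. ]
lipR [591.3  88.3  75. ]
mark [582.  295.8 180. ]
pivot [663.2 171.7 233. ]
knob0 [596.2 160.2 251. ]
knob top [591.8 164.5 265. ] side knob top [604.  108.6 265. ]
side lip corner [558.5 279.3  75. ]
mark z [582.3 295.8 170. ] [582.  297.4 171.6]
vial [528.7 350.5  52. ]
drop [512.7 304.7  74. ]
jar [573.3  59.4  58. ]
[[ 0.452 -0.892 -0.   ]
 [-0.892 -0.452  0.   ]
 [-0.    -0.    -1.   ]]
```

Call:
play_rows([
  [[0,0,-27],[0,0,4.3]],
  [[0,0,-27],[0,0,4.3]],
  [[0,0,-27],[0,0,4.3]],
  [[0,0,-27],[0,0,4.3]],
  [[-21.5,-19,0],[0,0,0]],
  [[-21.5,-19,0],[0,0,0]],
  [[-21.5,-19,0],[0,0,0]],
  [[-21.5,-19,0],[0,0,0]],
  [[-21.5,-19,0],[0,0,0]],
  [[-21.5,-19,0],[0,0,0]],
  [[-21.5,-19,0],[0,0,0]],
  [[-21.5,-19,0],[0,0,0]],
  [[-21.5,-19,0],[0,0,0]],
  [[-21.5,-19,0],[0,0,0]],
  [[-21.5,-19,0],[0,0,0]],
  [[-21.5,-19,0],[0,0,0]],
  [[-21.5,-19,0],[0,0,0]],
  [[-21.5,-19,0],[0,0,0]],
  [[-21.5,-19,0],[0,0,0]],
  [[-21.5,-19,0],[0,0,0]],
], fingers=0, squeeze=20)

```text
time_s: 2.82
eef_pos: [479.7, -76.8, 339.4]
ee_rot: [-0.0, 0.764, -0.645, 0.0]
force: [0.1, -0.1, 0.2]
grip_width: 0.003
```

Call:
play_rows([
  [[-21.5,-19,0],[0,0,0]],
  [[-21.5,-19,0],[0,0,0]],
  [[-21.5,-19,0],[0,0,0]],
  [[-21.5,-19,0],[0,0,0]],
  [[-21.5,-19,0],[0,0,0]],
  [[-21.5,-19,0],[0,0,0]],
  [[0,0,0],[0,0,0]],
  [[0,0,0],[0,0,0]],
  [[0,0,0],[0,0,0]],
])

```text
time_s: 3.57
eef_pos: [569.7, 67.7, 339.2]
ee_rot: [0.0, 0.764, -0.645, -0.0]
force: [-0.8, -0.7, -0.1]
grip_width: 0.002
```

Run:
```python
from h import *
s=ctrl.sense()
im=ctrl.capture("wrist");cv2.imwrite("pics/w1.png",im[...,::-1])
for n,z in(("lever_knob",251),("mark",171),("lip_edge",79)):
    for x in ctrl.spot_in("wrist",n)[:2]:
        u=np.array(x["position"])*[560,420];print(n,u,x["p"],atz("wrist",u,z,s).round(1))
im=ctrl.capture("top")
for x in ctrl.spot_in("top","lever_knob")[:2]:
    u=np.array(x["position"])*[560,420];print(u,x["p"],atz("top",u,251).round(1))
```

```text
lever_knob [157.08  112.014] 0.95 [624.2 163.2 251. ]
mark [155.624 108.696] 0.73 [620.6 192.9 171. ]
lip_edge [177.184 124.908] 0.9 [599.4 198.6  79. ]
[287.896 198.408] 0.57 [625.6 168.8 251. ]
```

View pics/w1.png

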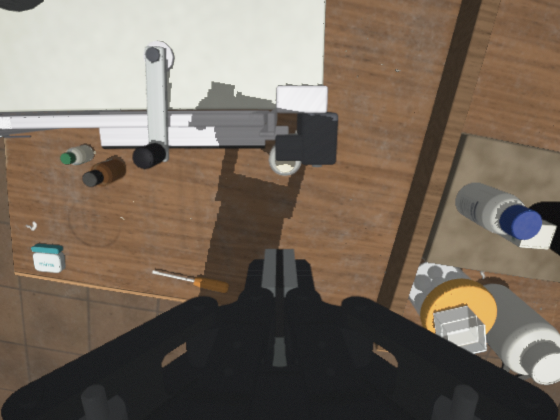

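The wrist view is aligned with the hood. The knob top is at (150,155) and the lever pivot at (153,54). The finger tips are at (280,255), well clear of the dark catch at (310,138).

Run:
```python
from h import *
s=ctrl.sense()
k=atz("wrist",(151,155),265,s);p=atz("wrist",(153,54),240,s);print(k.round(1),p.round(1),s["eef_pos"])
d=k-p;print(np.linalg.norm(d[:2]),np.degrees(np.arctan2(d[1],d[0]))-180-9.74)
print("lip ends",atz("wrist",(103,148),83,s).round(1),atz("wrist",(266,150),83,s).round(1))
print("jar",atz("wrist",(283,158),58,s).round(1),"post R front",atz("wrist",(276,112),250,s),atz("wrist",(327,111),250,s))
```

```text
[597.  160.4 265. ] [661.9 172.6 240. ] [569.75251287  67.49613266 339.5552387 ]
66.03008140592084 -359.08166536466695
lip ends [558.  285.9  83. ] [588.   88.3  83. ]
jar [578.   65.4  58. ] post R front [637.52953725  82.7216668  250.        ] [644.04839079  48.45418997 250.        ]
```

Call:
play_rows([
  [[-17.5,-14,0],[0,0,0]],
  [[-17.5,-14,0],[0,0,0]],
  [[-17,-14.5,0],[0,0,0]],
  [[0,0,23],[0,0,0]],
  [[0,0,23],[0,0,0]],
  [[0,0,23],[0,0,0]],
  [[0,0,23],[0,0,0]],
  [[0,0,0],[0,0,0]],
  [[0,0,0],[0,0,0]],
])

```text
time_s: 4.62
eef_pos: [602.9, 126.2, 247.3]
ee_rot: [0.0, 0.764, -0.645, -0.001]
force: [0.8, -0.3, 0.6]
grip_width: 0.001
```

Call:
play_rows([
  [[-6,0,0],[0,0,0]],
  [[-6,0,0],[0,0,0]],
  [[-8,2,0],[0,0,0]],
  [[-8,2,0],[0,0,0]],
  [[-8.5,0,0],[0,0,0]],
  [[-8.5,0,0],[0,0,0]],
  [[-8.5,-2,0],[0,0,0]],
  [[-8.5,-2.5,0],[0,0,0]],
  [[-8,-5,0],[0,0,0]],
  [[-8,-5,0],[0,0,0]],
  [[-6,-6,0],[0,0,0]],
  [[-5.5,-6.5,0],[0,0,0]],
  [[-3,-5,0],[0,0,0]],
  [[-3,-4.5,0],[0,0,0]],
  [[0,0,0],[0,0,0]],
  [[0,0,0],[0,0,0]],
])

```text
time_s: 5.95
eef_pos: [619.2, 226.3, 247.0]
ee_rot: [-0.0, 0.764, -0.645, -0.0]
force: [0.4, 0.1, 0.2]
grip_width: 0.001
```

Run:
```python
from h import *
s=ctrl.sense();print(s["force"],s["eef_pos"])
im=ctrl.capture("top");im2=ctrl.capture("wrist")
cv2.imwrite("pics/t2.png",np.vstack([cv2.resize(im[130:260,180:380],None,fx=3,fy=2.25),cv2.resize(im2[60:260,0:400],(600,300))])[...,::-1])
```

```text
[0.443473   0.11152982 0.16919772] [619.22833141 226.29421943 247.04831256]
```

View pics/t2.png

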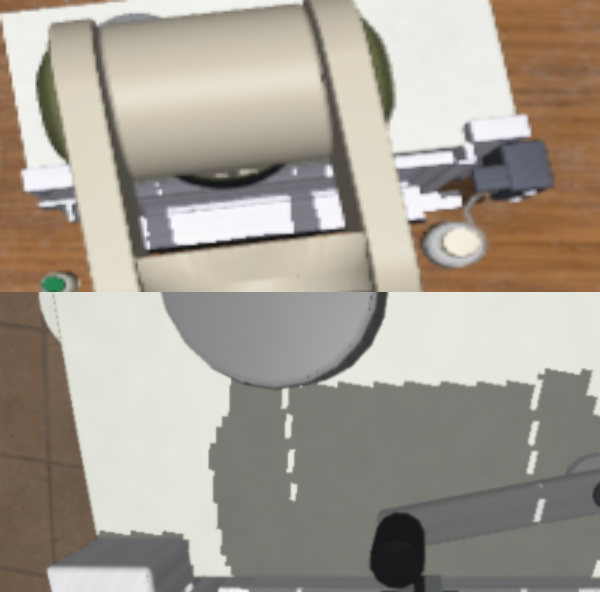

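The wrist crop shows the lever bar swung to about 1.4 rad, with its knob at (400,550) to the left of the pivot (600,495). I'm retreating and tilting the tool forward.

Call:
play_rows([
  [[0,18,0],[0,0,0]],
  [[10,20,0],[0,0,0]],
  [[10,20,0],[0,0,0]],
  [[11,20,0],[0,0,0]],
  [[0,0,0],[6.25,0,0]],
  [[0,0,0],[6.25,0,0]],
  [[0,0,0],[6.25,0,0]],
  [[0,0,0],[6.25,0,0]],
  [[0,0,0],[6.25,0,0]],
  [[0,0,0],[6.25,0,0]],
  [[0,0,0],[6.25,0,0]],
  [[0,0,0],[6.25,0,0]],
  [[0,0,0],[6.25,0,0]],
  [[0,0,0],[6.25,0,0]],
  [[0,0,0],[6.25,0,0]],
  [[0,0,0],[6.25,0,0]],
  [[0,0,0],[0,0,0]],
  [[0,0,0],[0,0,0]],
])

```text
time_s: 7.55
eef_pos: [545.7, 200.3, 248.6]
ee_rot: [-0.367, 0.691, -0.561, 0.27]
force: [-0.3, -1.1, 0.2]
grip_width: -0.004
```

Run:
```python
from h import *
s=ctrl.sense();print(s["joints"].round(2),s["eef_pos"].round(1))
q=s["ee_rot"];R=Ro.from_quat([q[1],q[2],q[3],q[0]]).as_matrix();print(R.round(3))
im=ctrl.capture("top");im2=ctrl.capture("side")
cv2.imwrite("pics/t3.png",np.vstack([cv2.resize(im[130:280,180:380],None,fx=3,fy=2),cv2.resize(im2[120:340,150:470],(600,300))])[...,::-1])
# tip required near lip: hood (-175,0)
for hx in(-175,-128):print(hx,np.array([576+(hx+148)*.985,187+(hx+148)*.169]).round(1))
```

```text
[0.09 0.09 2.03 1.02 0.16 0.5 ] [545.7 200.3 248.6]
[[ 0.225 -0.577  0.785]
 [-0.974 -0.1    0.205]
 [-0.04  -0.81  -0.585]]
-175 [549.4 182.4]
-128 [595.7 190.4]
```

View pics/t3.png

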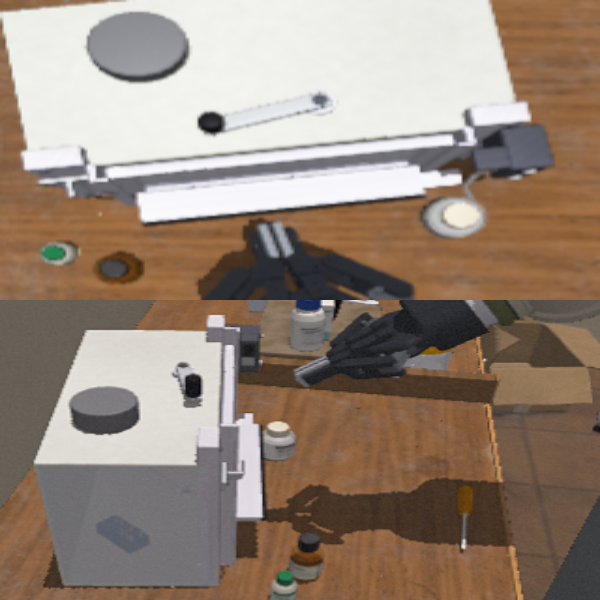

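The top crop shows the lever clear, with its knob at (210,122). The tilt stopped short because the wrist is rolling over near j5 = 0.16, so I'm continuing the turn slowly.

Call:
play_rows([
  [[0,0,0],[3,0,0]],
  [[0,0,0],[3,0,0]],
  [[0,0,0],[3,0,0]],
  [[0,0,0],[3,0,0]],
  [[0,0,0],[3,0,0]],
  [[0,0,0],[3,0,0]],
  [[0,0,0],[3,0,0]],
  [[0,0,0],[0,0,0]],
  [[0,0,0],[0,0,0]],
])

```text
time_s: 8.4
eef_pos: [543.3, 210.1, 246.6]
ee_rot: [-0.427, 0.668, -0.534, 0.295]
force: [-0.4, -0.2, -1.0]
grip_width: -0.003
```

```bash
cat > st.py <<'E'
from h import *
s=ctrl.sense();print(s["joints"].round(2),s["eef_pos"].round(1),s["force"].round(1))
q=s["ee_rot"];R=Ro.from_quat([q[1],q[2],q[3],q[0]]).as_matrix();print(R.round(3))
hx=np.array([.985,.169,0]);y=np.array([-.169,.985,0]);t=np.radians(15)
z=hx*np.cos(t)-np.array([0,0,np.sin(t)]);Rt=np.array([-y,np.cross(z,-y),z]).T
print("turn to 15deg",np.degrees(Ro.from_matrix(R.T@Rt).as_rotvec()).round(1))
for n,d in(("fwd",hx),("up",[0,0,1]),("right",-y)):print(n,(R.T@d).round(3))
p=s["eef_pos"]-[576,187,75];print("tip rel lip edge: hx,hy,z",(p@hx).round(1),(p@y).round(1),p[2].round(1))
E
python3 st.py
```

```text
[ 0.09  0.11  2.12  2.3   0.25 -0.78] [543.3 210.1 246.6] [-0.4 -0.2 -1. ]
[[ 0.257 -0.461  0.849]
 [-0.965 -0.066  0.256]
 [-0.061 -0.885 -0.462]]
turn to 15deg [12.7  6.1 -1.4]
fwd [ 0.09  -0.465  0.88 ]
up [-0.061 -0.885 -0.462]
right [ 0.993 -0.012 -0.108]
tip rel lip edge: hx,hy,z -28.3 28.3 171.6
```

Call:
play_rows([
  [[5,0,0],[2.1,1,-0.2]],
  [[5,0,0],[2.1,1,-0.2]],
  [[5,0,0],[2.1,1,-0.2]],
  [[5,0,0],[2.1,1,-0.2]],
  [[4,0,0],[2.1,1,-0.3]],
  [[4,0,0],[2.1,1,-0.3]],
  [[0,0,0],[0,0,0]],
  [[0,0,0],[0,0,0]],
])

```text
time_s: 9.07
eef_pos: [549.7, 184.3, 245.8]
ee_rot: [-0.466, 0.609, -0.511, 0.389]
force: [-0.6, 0.9, -0.6]
grip_width: -0.002
```

```bash
python3 st.py
```

```text
[ 0.08  0.18  2.22  2.97  0.57 -1.44] [549.7 184.3 245.8] [-0.6  0.9 -0.6]
[[ 0.175 -0.26   0.949]
 [-0.984 -0.043  0.17 ]
 [-0.003 -0.965 -0.264]]
turn to 15deg [ 0.3  0.4 -0.1]
fwd [ 0.006 -0.264  0.964]
up [-0.003 -0.965 -0.264]
right [ 0.999 -0.001 -0.007]
tip rel lip edge: hx,hy,z -26.3 1.8 170.8
```

Call:
play_rows([
  [[0,19.3,5.2],[0,0,0]],
  [[0,19.3,5.2],[0,0,0]],
  [[0,19.3,5.2],[0,0,0]],
  [[0,19.3,5.2],[0,0,0]],
  [[0,19.3,5.2],[0,0,0]],
  [[0,19.3,5.2],[0,0,0]],
  [[0,19.3,5.2],[0,0,0]],
  [[0,0,0],[0,0,0]],
  [[0,0,0],[0,0,0]],
])

```text
time_s: 9.82
eef_pos: [549.6, 184.4, 105.7]
ee_rot: [-0.466, 0.608, -0.511, 0.389]
force: [-0.3, 0.5, -0.3]
grip_width: 0.001
```

```bash
python3 st.py
```

```text
[ 0.08  0.59  2.27  3.03  1.02 -1.54] [549.6 184.4 105.7] [-0.3  0.5 -0.3]
[[ 0.175 -0.26   0.95 ]
 [-0.985 -0.042  0.17 ]
 [-0.004 -0.965 -0.264]]
turn to 15deg [ 0.3  0.4 -0.1]
fwd [ 0.006 -0.264  0.964]
up [-0.004 -0.965 -0.264]
right [ 0.999 -0.002 -0.007]
tip rel lip edge: hx,hy,z -26.5 1.9 30.7
```

Fine. Now down 62 mm more, to about z 44.

Call:
play_rows([
  [[0,15,4.1],[0,0,0]],
  [[0,15,4.1],[0,0,0]],
  [[0,15,4.1],[0,0,0]],
  [[0,15,4.1],[0,0,0]],
  [[0,0,0],[0,0,0]],
  [[0,0,0],[0,0,0]],
])

```text
time_s: 10.32
eef_pos: [549.9, 184.1, 44.9]
ee_rot: [-0.466, 0.608, -0.511, 0.39]
force: [0.7, 0.3, 0.6]
grip_width: 0.004
```

```bash
python3 st.py
python3 - <<'E'
from h import *
im=ctrl.capture("side");im2=ctrl.capture("top")
cv2.imwrite("pics/t4.png",np.vstack([cv2.resize(im2[180:300,200:360],(800,300)),cv2.resize(im[160:280,230:470],(800,300),interpolation=cv2.INTER_CUBIC)])[...,::-1])
E
```

```text
[ 0.08  0.79  2.24  3.04  1.19 -1.56] [549.9 184.1  44.9] [0.7 0.3 0.6]
[[ 0.174 -0.258  0.95 ]
 [-0.985 -0.043  0.168]
 [-0.003 -0.965 -0.261]]
turn to 15deg [ 0.1  0.3 -0.1]
fwd [ 0.005 -0.261  0.965]
up [-0.003 -0.965 -0.261]
right [ 0.999 -0.001 -0.005]
tip rel lip edge: hx,hy,z -26.2 1.6 -30.1
```

View pics/t4.png

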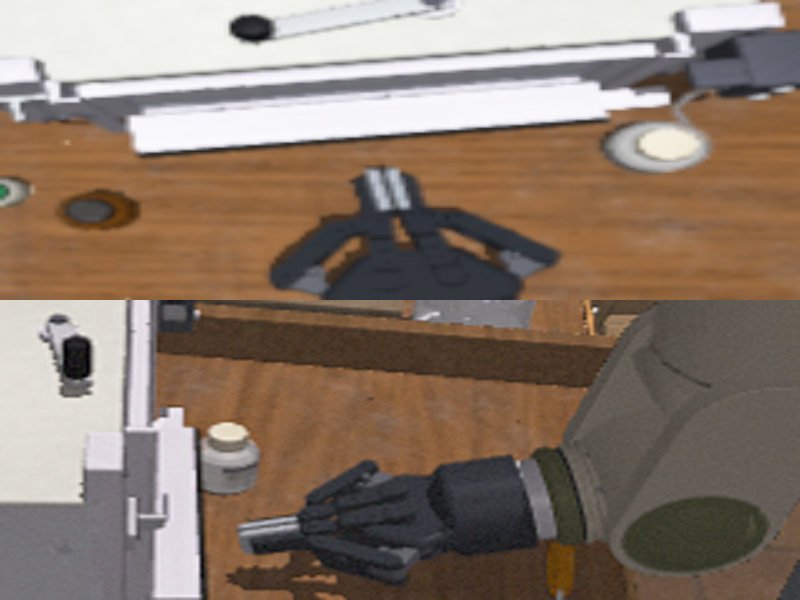

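The tool is in front of and below the lip, clear of the jar and the dropper. I'm advancing 46 mm under it, then creeping up.

Call:
play_rows([
  [[0,-3,11],[0,0,0]],
  [[0,-3,11],[0,0,0]],
  [[0,-3,11],[0,0,0]],
  [[0,-3,11],[0,0,0]],
  [[0,0,0],[0,0,0]],
  [[0,0,0],[0,0,0]],
])

```text
time_s: 10.92
eef_pos: [594.4, 191.7, 45.1]
ee_rot: [-0.466, 0.608, -0.511, 0.391]
force: [-0.3, 0.2, -0.3]
grip_width: 0.004
```

Call:
play_rows([
  [[0,-1.93,-0.52],[0,0,0]],
  [[0,-1.93,-0.52],[0,0,0]],
  [[0,-1.93,-0.52],[0,0,0]],
  [[0,-1.93,-0.52],[0,0,0]],
  [[0,0,0],[0,0,0]],
])

```text
time_s: 11.33
eef_pos: [594.2, 191.5, 52.2]
ee_rot: [-0.465, 0.608, -0.511, 0.39]
force: [-0.0, -1.2, -0.2]
grip_width: 0.004
```

Call:
play_rows([
  [[0,-0.97,-0.26],[0,0,0]],
  [[0,-0.97,-0.26],[0,0,0]],
  [[0,-0.97,-0.26],[0,0,0]],
  [[0,-0.97,-0.26],[0,0,0]],
  [[0,-0.97,-0.26],[0,0,0]],
  [[0,-0.97,-0.26],[0,0,0]],
  [[0,0,0],[0,0,0]],
])

```text
time_s: 11.92
eef_pos: [594.4, 191.5, 58.0]
ee_rot: [-0.465, 0.608, -0.511, 0.39]
force: [0.3, 0.3, 0.0]
grip_width: 0.003
```

Call:
play_rows([
  [[0,-0.97,-0.26],[0,0,0]],
  [[0,-0.97,-0.26],[0,0,0]],
  [[0,-0.97,-0.26],[0,0,0]],
  [[0,-0.97,-0.26],[0,0,0]],
  [[0,0,0],[0,0,0]],
])

```text
time_s: 12.33
eef_pos: [594.1, 191.5, 61.4]
ee_rot: [-0.465, 0.608, -0.512, 0.39]
force: [2.9, 0.5, -6.5]
grip_width: -0.001
```

Call:
play_rows([
  [[0,-0.97,-0.26],[0,0,0]],
  [[0,-0.97,-0.26],[0,0,0]],
  [[0,-0.97,-0.26],[0,0,0]],
  [[0,-0.97,-0.26],[0,0,0]],
  [[0,0,0],[0,0,0]],
])

```text
time_s: 12.75
eef_pos: [594.2, 191.5, 65.9]
ee_rot: [-0.465, 0.608, -0.511, 0.39]
force: [0.8, -0.0, -6.2]
grip_width: 0.002
```

Contact came at tip z ≈ 60.5, with about 6 N to lift, so the sash is rising. The mark corresponds to tip z ≈ 157.

Call:
play_rows([
  [[0,-1.93,-0.52],[0,0,0]],
  [[0,-2.9,-0.78],[0,0,0]],
  [[0,-2.9,-0.78],[0,0,0]],
  [[0,-2.9,-0.78],[0,0,0]],
  [[0,-2.9,-0.78],[0,0,0]],
  [[0,-2.9,-0.78],[0,0,0]],
  [[0,-2.9,-0.78],[0,0,0]],
  [[0,-2.9,-0.78],[0,0,0]],
  [[0,-2.9,-0.78],[0,0,0]],
  [[0,-2.9,-0.78],[0,0,0]],
  [[0,-2.9,-0.78],[0,0,0]],
  [[0,-2.9,-0.78],[0,0,0]],
  [[0,-1.93,-0.52],[0,0,0]],
])

```text
time_s: 13.83
eef_pos: [594.3, 191.5, 103.1]
ee_rot: [-0.465, 0.608, -0.511, 0.39]
force: [-2.2, 0.1, -7.3]
grip_width: -0.004
```

Call:
play_rows([
  [[0,-1.93,-0.52],[0,0,0]],
  [[0,-2.9,-0.78],[0,0,0]],
  [[0,-2.9,-0.78],[0,0,0]],
  [[0,-2.9,-0.78],[0,0,0]],
  [[0,-2.9,-0.78],[0,0,0]],
  [[0,-2.9,-0.78],[0,0,0]],
  [[0,-2.9,-0.78],[0,0,0]],
  [[0,-2.9,-0.78],[0,0,0]],
  [[0,-1.93,-0.52],[0,0,0]],
  [[0,-1.93,-0.52],[0,0,0]],
  [[0,-1.93,-0.52],[0,0,0]],
])

```text
time_s: 14.75
eef_pos: [594.4, 191.5, 131.9]
ee_rot: [-0.465, 0.608, -0.511, 0.39]
force: [-3.9, -0.6, -7.4]
grip_width: 0.001
```

```bash
python3 st.py
python3 - <<'E'
from h import *
im=ctrl.capture("side");im2=ctrl.capture("top")
cv2.imwrite("pics/t5.png",np.vstack([cv2.resize(im2[180:300,200:360],(800,300)),cv2.resize(im[180:300,210:370],(800,300),interpolation=cv2.INTER_CUBIC)])[...,::-1])
E
```

```text
[ 0.09  0.55  2.15  3.04  0.87 -1.52] [594.4 191.5 131.9] [-3.9 -0.6 -7.4]
[[ 0.172 -0.259  0.95 ]
 [-0.985 -0.044  0.167]
 [-0.001 -0.965 -0.263]]
turn to 15deg [ 0.2  0.2 -0. ]
fwd [ 0.003 -0.262  0.964]
up [-0.001 -0.965 -0.263]
right [ 0.999 -0.    -0.004]
tip rel lip edge: hx,hy,z 18.9 1.3 56.9
```

View pics/t5.png

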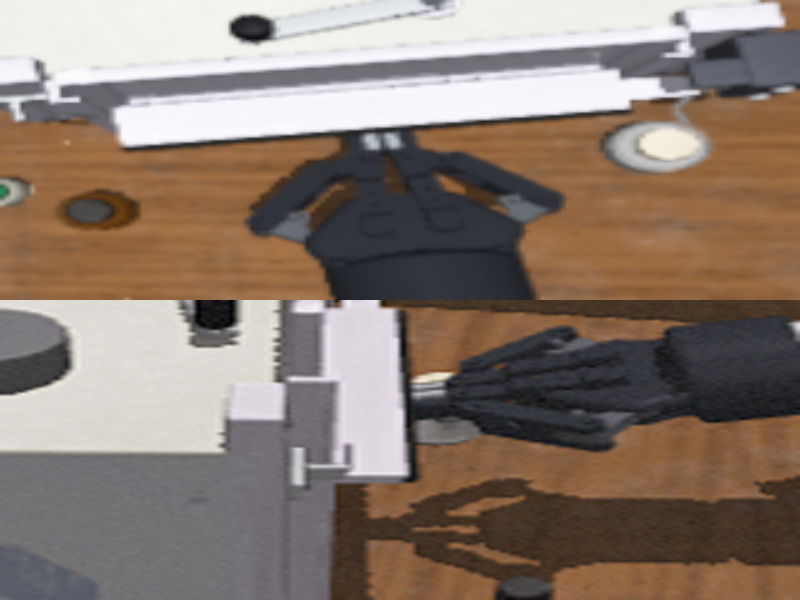

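The sash is up about 71 mm with its lip on the fingers, and the lever is still clear. From here I'm going in 1 mm rows and watching the force.

Call:
play_rows([
  [[0,-0.97,-0.26],[0,0,0]],
  [[0,-0.97,-0.26],[0,0,0]],
  [[0,-0.97,-0.26],[0,0,0]],
  [[0,-0.97,-0.26],[0,0,0]],
  [[0,-0.97,-0.26],[0,0,0]],
  [[0,-0.97,-0.26],[0,0,0]],
  [[0,-0.97,-0.26],[0,0,0]],
  [[0,-0.97,-0.26],[0,0,0]],
])

```text
time_s: 15.52
eef_pos: [594.5, 191.5, 139.8]
ee_rot: [-0.465, 0.608, -0.511, 0.39]
force: [-4.4, 0.8, -6.9]
grip_width: 0.002
```

Call:
play_rows([
  [[0,-0.97,-0.26],[0,0,0]],
  [[0,-0.97,-0.26],[0,0,0]],
  [[0,-0.97,-0.26],[0,0,0]],
  [[0,-0.97,-0.26],[0,0,0]],
])

```text
time_s: 15.85
eef_pos: [594.4, 191.5, 143.8]
ee_rot: [-0.465, 0.608, -0.511, 0.39]
force: [-5.1, 0.8, -7.4]
grip_width: -0.002
```

Call:
play_rows([
  [[0,-0.97,-0.26],[0,0,0]],
  [[0,-0.97,-0.26],[0,0,0]],
  [[0,-0.97,-0.26],[0,0,0]],
])

```text
time_s: 16.1
eef_pos: [594.5, 191.5, 146.9]
ee_rot: [-0.465, 0.608, -0.511, 0.39]
force: [-5.0, 0.9, -7.8]
grip_width: 0.001
```

Call:
play_rows([
  [[0,-0.97,-0.26],[0,0,0]],
  [[0,-0.97,-0.26],[0,0,0]],
])

```text
time_s: 16.27
eef_pos: [594.4, 191.5, 148.8]
ee_rot: [-0.465, 0.608, -0.511, 0.39]
force: [-4.8, 0.4, -6.6]
grip_width: -0.004
```

Call:
play_rows([
  [[0,-0.97,-0.26],[0,0,0]],
  [[0,-0.97,-0.26],[0,0,0]],
])

```text
time_s: 16.43
eef_pos: [594.4, 191.5, 150.9]
ee_rot: [-0.465, 0.608, -0.511, 0.39]
force: [-5.3, -0.4, -7.5]
grip_width: 0.005
```

Call:
play_rows([
  [[0,-0.97,-0.26],[0,0,0]],
  [[0,-0.97,-0.26],[0,0,0]],
])

```text
time_s: 16.6
eef_pos: [594.4, 191.5, 152.8]
ee_rot: [-0.465, 0.608, -0.511, 0.39]
force: [-5.0, 0.9, -7.8]
grip_width: 0.002
```

Call:
play_rows([
  [[0,-0.97,-0.26],[0,0,0]],
  [[0,-0.97,-0.26],[0,0,0]],
])

```text
time_s: 16.77
eef_pos: [594.4, 191.5, 154.6]
ee_rot: [-0.465, 0.608, -0.512, 0.39]
force: [-4.0, 0.9, -9.6]
grip_width: 0.001
```

Call:
play_rows([
  [[0,-0.97,-0.26],[0,0,0]],
  [[0,-0.97,-0.26],[0,0,0]],
])

```text
time_s: 16.93
eef_pos: [594.4, 191.5, 156.6]
ee_rot: [-0.465, 0.608, -0.512, 0.39]
force: [-3.7, 1.3, -10.0]
grip_width: 0.0
```

Call:
play_rows([
  [[0,-0.97,-0.26],[0,0,0]],
])

```text
time_s: 17.02
eef_pos: [594.4, 191.5, 157.6]
ee_rot: [-0.465, 0.608, -0.512, 0.39]
force: [-4.9, 0.7, -10.3]
grip_width: -0.003
```

The pawl engaged at tip z ≈ 153.5, adding about 2.5 N. It should end near 159.5.

Call:
play_rows([
  [[0,-0.97,-0.26],[0,0,0]],
  [[0,-0.97,-0.26],[0,0,0]],
])

```text
time_s: 17.18
eef_pos: [594.4, 191.5, 159.6]
ee_rot: [-0.465, 0.608, -0.512, 0.39]
force: [-5.7, 1.7, -7.5]
grip_width: -0.004
```

Call:
play_rows([
  [[0,-0.97,-0.26],[0,0,0]],
])

```text
time_s: 17.27
eef_pos: [594.5, 191.5, 161.1]
ee_rot: [-0.465, 0.608, -0.511, 0.39]
force: [-8.7, 0.7, -7.5]
grip_width: -0.0
```

Call:
play_rows([
  [[0,-0.97,-0.26],[0,0,0]],
])

```text
time_s: 17.35
eef_pos: [594.5, 191.5, 162.2]
ee_rot: [-0.466, 0.608, -0.511, 0.39]
force: [-8.0, 1.2, -8.3]
grip_width: -0.001
```

Call:
play_rows([
  [[0,-0.97,-0.26],[0,0,0]],
])

```text
time_s: 17.43
eef_pos: [594.5, 191.5, 163.3]
ee_rot: [-0.466, 0.608, -0.511, 0.39]
force: [-8.1, 0.7, -7.7]
grip_width: 0.002
```

Call:
play_rows([
  [[0,-0.97,-0.26],[0,0,0]],
])

```text
time_s: 17.52
eef_pos: [594.5, 191.5, 164.3]
ee_rot: [-0.466, 0.608, -0.511, 0.39]
force: [-8.5, -0.3, -7.8]
grip_width: -0.0
```

Call:
play_rows([
  [[0,-0.97,-0.26],[0,0,0]],
])

```text
time_s: 17.6
eef_pos: [594.5, 191.5, 165.4]
ee_rot: [-0.466, 0.608, -0.511, 0.39]
force: [-8.4, 0.7, -8.2]
grip_width: -0.005
```

Call:
play_rows([
  [[0,-0.97,-0.26],[0,0,0]],
])

```text
time_s: 17.68
eef_pos: [594.5, 191.5, 166.3]
ee_rot: [-0.466, 0.608, -0.511, 0.39]
force: [-8.0, 0.2, -7.8]
grip_width: 0.004
```

Call:
play_rows([
  [[0,-0.97,-0.26],[0,0,0]],
])

```text
time_s: 17.77
eef_pos: [594.5, 191.5, 167.4]
ee_rot: [-0.466, 0.608, -0.511, 0.39]
force: [-8.4, 0.6, -6.8]
grip_width: 0.0
```

Call:
play_rows([
  [[0,-0.97,-0.26],[0,0,0]],
])

```text
time_s: 17.85
eef_pos: [594.5, 191.5, 168.4]
ee_rot: [-0.466, 0.608, -0.511, 0.39]
force: [-8.7, -0.2, -7.6]
grip_width: -0.001
```

Call:
play_rows([
  [[0,-0.97,-0.26],[0,0,0]],
])

```text
time_s: 17.93
eef_pos: [594.5, 191.5, 169.4]
ee_rot: [-0.466, 0.608, -0.511, 0.39]
force: [-8.2, 0.7, -8.2]
grip_width: -0.0
```

Call:
play_rows([
  [[0,-0.97,-0.26],[0,0,0]],
])

```text
time_s: 18.02
eef_pos: [594.5, 191.5, 170.4]
ee_rot: [-0.466, 0.608, -0.511, 0.39]
force: [-8.5, 1.2, -7.4]
grip_width: -0.001
```

Call:
play_rows([
  [[0,-0.97,-0.26],[0,0,0]],
])

```text
time_s: 18.1
eef_pos: [594.5, 191.5, 171.4]
ee_rot: [-0.466, 0.608, -0.511, 0.391]
force: [-8.1, 1.0, -6.8]
grip_width: -0.001
```

Call:
play_rows([
  [[0,-0.97,-0.26],[0,0,0]],
])

```text
time_s: 18.18
eef_pos: [594.5, 191.5, 172.5]
ee_rot: [-0.466, 0.608, -0.511, 0.39]
force: [-8.0, 0.4, -7.7]
grip_width: 0.0
```

Call:
play_rows([
  [[0,-0.97,-0.26],[0,0,0]],
])

```text
time_s: 18.27
eef_pos: [594.5, 191.5, 173.4]
ee_rot: [-0.466, 0.608, -0.511, 0.39]
force: [-9.0, 0.4, -6.7]
grip_width: -0.001
```

Call:
play_rows([
  [[0,-0.97,-0.26],[0,0,0]],
])

```text
time_s: 18.35
eef_pos: [594.4, 191.5, 174.1]
ee_rot: [-0.465, 0.608, -0.511, 0.39]
force: [-5.5, 1.8, -11.1]
grip_width: 0.0
```

Run:
```python
from h import *
im=ctrl.capture("side")
cv2.imwrite("pics/t6.png",cv2.resize(im[160:280,220:360],(700,600),interpolation=cv2.INTER_CUBIC)[...,::-1])
```

```text
(no output)
```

View pics/t6.png

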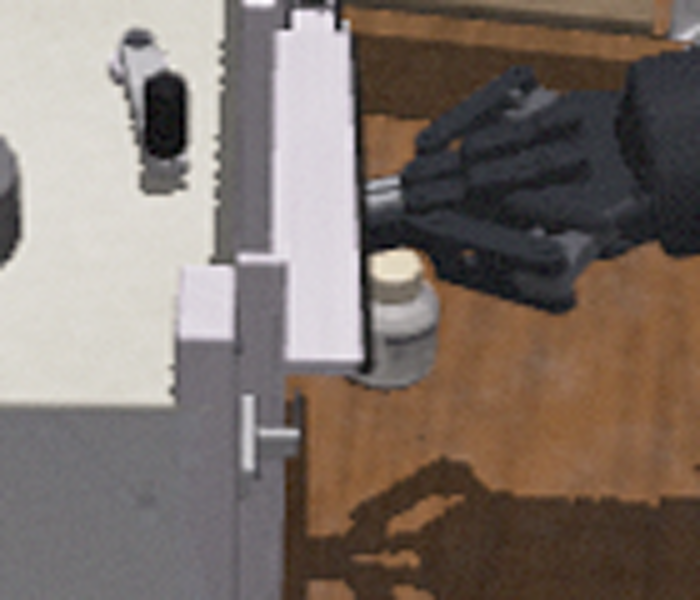

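Run:
```python
from h import *
print(ctrl.sense()["force"])
for n,u,P in(("lip corner top",(292,232),(557.4,285.4)),("mark",(277,246.4),(582,295.8))):
    o,d=ray("side",u);print(n,[(o+d*((P[i]-o[i])/d[i])).round(1).tolist() for i in(1,)])
```

```text
[ -6.15560685   0.92408077 -10.3015458 ]
lip corner top [[558.6, 285.4, 197.9]]
mark [[581.7, 295.8, 170.8]]
```

Call:
play_rows([
  [[0,-0.48,-0.13],[0,0,0]],
])

```text
time_s: 18.48
eef_pos: [594.4, 191.4, 174.2]
ee_rot: [-0.465, 0.608, -0.512, 0.39]
force: [-4.6, 0.8, -12.8]
grip_width: 0.002
```

Call:
play_rows([
  [[0,-0.48,-0.13],[0,0,0]],
])

```text
time_s: 18.57
eef_pos: [594.4, 191.4, 174.5]
ee_rot: [-0.465, 0.608, -0.512, 0.39]
force: [-4.1, 2.7, -12.9]
grip_width: 0.005
```

Call:
play_rows([
  [[0,-0.48,-0.13],[0,0,0]],
])

```text
time_s: 18.65
eef_pos: [594.3, 191.4, 174.8]
ee_rot: [-0.465, 0.608, -0.512, 0.39]
force: [-3.2, 1.8, -14.3]
grip_width: 0.003
```

Call:
play_rows([
  [[0,-0.3,-0.08],[0,0,0]],
  [[0,0,0],[0,0,0]],
])

```text
time_s: 18.82
eef_pos: [594.4, 191.4, 175.1]
ee_rot: [-0.465, 0.608, -0.512, 0.39]
force: [-3.2, 3.4, -14.9]
grip_width: 0.0
```

Soft stop confirmed at about 15 N. Now letting it down.

Call:
play_rows([
  [[0,0.97,0.26],[0,0,0]],
  [[0,0.97,0.26],[0,0,0]],
  [[0,0.97,0.26],[0,0,0]],
  [[0,0,0],[0,0,0]],
])

```text
time_s: 19.15
eef_pos: [594.7, 191.5, 173.6]
ee_rot: [-0.466, 0.607, -0.511, 0.391]
force: [-9.0, -0.8, -8.2]
grip_width: 0.001
```

Call:
play_rows([
  [[0,0.97,0.26],[0,0,0]],
  [[0,0.97,0.26],[0,0,0]],
  [[0,0,0],[0,0,0]],
])

```text
time_s: 19.4
eef_pos: [595.2, 191.4, 172.5]
ee_rot: [-0.467, 0.607, -0.511, 0.392]
force: [-9.0, 0.4, -5.1]
grip_width: -0.0
```

Call:
play_rows([
  [[0,0.97,0.26],[0,0,0]],
  [[0,0.97,0.26],[0,0,0]],
  [[0,0,0],[0,0,0]],
])

```text
time_s: 19.65
eef_pos: [595.3, 191.4, 170.6]
ee_rot: [-0.467, 0.607, -0.511, 0.392]
force: [-8.6, 1.2, -5.4]
grip_width: -0.0
```

Call:
play_rows([
  [[0,0.97,0.26],[0,0,0]],
  [[0,0.97,0.26],[0,0,0]],
  [[0,0,0],[0,0,0]],
])

```text
time_s: 19.9
eef_pos: [595.7, 191.4, 169.2]
ee_rot: [-0.467, 0.606, -0.51, 0.392]
force: [-7.0, -0.3, -3.9]
grip_width: -0.001
```

Call:
play_rows([
  [[0,0.97,0.26],[0,0,0]],
  [[0,0.97,0.26],[0,0,0]],
  [[0,0,0],[0,0,0]],
])

```text
time_s: 20.15
eef_pos: [596.2, 191.3, 167.5]
ee_rot: [-0.467, 0.606, -0.51, 0.392]
force: [0.2, -0.0, -1.0]
grip_width: 0.004
```

Call:
play_rows([
  [[0,0.97,0.26],[0,0,0]],
  [[0,0.97,0.26],[0,0,0]],
  [[0,0,0],[0,0,0]],
])

```text
time_s: 20.4
eef_pos: [595.0, 191.4, 163.2]
ee_rot: [-0.466, 0.608, -0.511, 0.391]
force: [-0.7, -0.1, 0.1]
grip_width: -0.002
```

Call:
play_rows([
  [[0,0.97,0.26],[0,0,0]],
  [[0,0.97,0.26],[0,0,0]],
  [[0,0,0],[0,0,0]],
])

```text
time_s: 20.65
eef_pos: [594.6, 191.4, 160.6]
ee_rot: [-0.465, 0.608, -0.511, 0.39]
force: [0.2, 0.8, -0.8]
grip_width: -0.003
```

The force is zero, so the sash hangs by itself. I'm lowering 8 mm more, backing out, then checking.

Call:
play_rows([
  [[0,3.9,1.1],[0,0,0]],
  [[0,3.9,1.1],[0,0,0]],
  [[0,3,-11],[0,0,0]],
  [[0,5.2,-19.3],[0,0,0]],
  [[0,5.2,-19.3],[0,0,0]],
  [[0,5.2,-19.3],[0,0,0]],
  [[0,0,0],[0,0,0]],
  [[0,0,0],[0,0,0]],
])

```text
time_s: 21.32
eef_pos: [524.3, 179.1, 152.5]
ee_rot: [-0.465, 0.608, -0.512, 0.39]
force: [0.5, 0.2, -0.2]
grip_width: 0.002
```

Run:
```python
from h import *
s=ctrl.sense();print(s["eef_pos"],s["force"])
im=ctrl.capture("side");im2=ctrl.capture("top")
a=cv2.resize(im[160:280,220:340],(600,600),interpolation=cv2.INTER_CUBIC);b=cv2.resize(im2[180:300,200:360],(200,150))
c=np.full((600,800,3),0,np.uint8);c[:,:600]=a;c[:150,600:]=b
c[200:500,600:]=cv2.resize(im2[195:255,340:380],(200,300))
cv2.imwrite("pics/t7.png",c[...,::-1])
```

```text
[524.28822616 179.09169687 152.51421155] [ 0.54300832  0.20225406 -0.20288858]
```

View pics/t7.png

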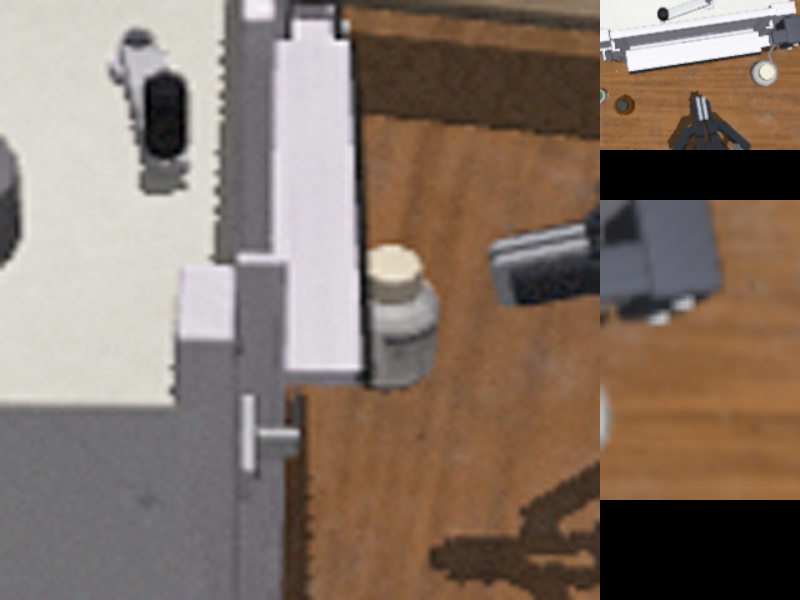

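The sash hangs with its lip at (330,370), the lever is clear, and the bottles are in place. The lip sits above the pointer's rod at (285,437). The rod may stand farther out than its tip, so I'm checking the mark height more carefully and whether the sash is steady.

Run:
```python
from h import *
def aty(u,y):
    o,d=ray("side",u);return (o+d*((y-o[1])/d[1])).round(1)
x0,y0,th=720.2,211.9,.170
W=lambda p:(x0+np.cos(th)*p[0]-np.sin(th)*p[1],y0+np.sin(th)*p[0]+np.cos(th)*p[1])
print("expect",np.round(W((-122,106)),1))
for u in((279,236.7),(278.5,238)):print("tick end, y=106:",aty(u,W((-122,106))[1]))
for hy in(106,112,118,124):print("rod end hy",hy,aty((277.5,246.5),W((-122,hy))[1]),"x exp",round(W((-122,hy))[0],1))
a=cv2.imread("pics/a_side.png");t=cv2.imread("pics/a_top.png")
im=ctrl.capture("side")[...,::-1];im2=ctrl.capture("top")[...,::-1]
f=lambda i:cv2.resize(i[222:262,262:302],(400,400),interpolation=cv2.INTER_CUBIC)
g=lambda i:cv2.resize(i[206:236,190:230],(400,200),interpolation=cv2.INTER_CUBIC)
cv2.imwrite("pics/t8.png",np.vstack([np.hstack([f(a),f(im)]),np.hstack([g(t),g(im2)])]))
b=cv2.imread("pics/t7.png")[:,:600];n=cv2.resize(im[160:280,220:340],(600,600),interpolation=cv2.INTER_CUBIC)
print("diff lip",cv2.absdiff(b,n)[300:420,250:400].mean())
```

```text
expect [582.  295.7]
tick end, y=106: [578.8 295.7 193.2]
tick end, y=106: [579.6 295.7 190.2]
rod end hy 106 [580.9 295.7 170.6] x exp 582.0
rod end hy 112 [580.  301.6 176.3] x exp 581.0
rod end hy 118 [579.1 307.6 181.9] x exp 580.0
rod end hy 124 [578.2 313.5 187.5] x exp 579.0
diff lip 1.6985
```

View pics/t8.png

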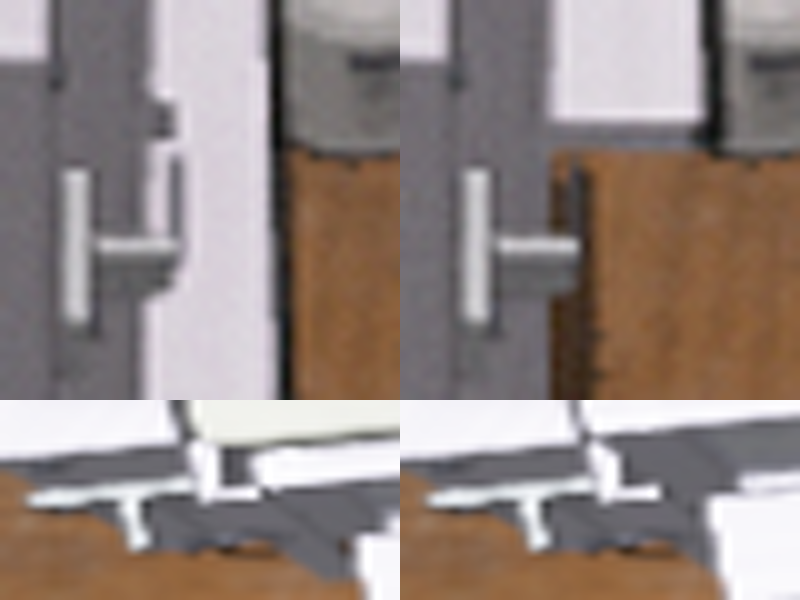

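Run:
```python
from h import *
x0,y0,th=720.2,211.9,.170
for u in((203.8,221.0),(203,216),(193,215.8),(216,215)):
  for z in(170,185):
    p=atz("top",u,z)-[x0,y0,0];print(u,z,"hood",round(p[0]*np.cos(th)+p[1]*np.sin(th),1),round(-p[0]*np.sin(th)+p[1]*np.cos(th),1))
print("tri rod end",tri([ray("top",(203.8,221)),ray("side",(279.5,246.5))]))
print("tri plate left-end? ",tri([ray("top",(193,215.8)),ray("side",(269,254))]),tri([ray("top",(216,215)),ray("side",(269.5,239.5))]))
```

```text
(203.8, 221.0) 170 hood -107.2 132.5
(203.8, 221.0) 185 hood -109.1 130.9
(203, 216) 170 hood -97.5 132.7
(203, 216) 185 hood -99.6 131.1
(193, 215.8) 170 hood -94.2 151.4
(193, 215.8) 185 hood -96.3 149.4
(216, 215) 170 hood -99.4 108.0
(216, 215) 185 hood -101.4 106.8
tri rod end (array([581.61777001, 320.67907322, 195.50226054]), [7.7, 7.7])
tri plate left-end?  (array([593.0377856 , 340.88876356, 195.53553154]), [5.7, 5.7]) (array([597.94352152, 299.42664685, 187.96079123]), [3.9, 3.9])
```

The rod stands at hood y ≈ 131 and its tip runs inwards to y = 106. That puts the mark at about 190 mm and the sash edge at about 184 mm, which agrees with the ±9 mm catch setting. One last steadiness check.

Call:
play_rows([
  [[0,2,-8],[0,0,0]],
  [[0,0,0],[0,0,0]],
  [[0,0,0],[0,0,0]],
  [[0,0,0],[0,0,0]],
  [[0,0,0],[0,0,0]],
  [[0,0,0],[0,0,0]],
  [[0,0,0],[0,0,0]],
  [[0,0,0],[0,0,0]],
  [[0,0,0],[0,0,0]],
  [[0,0,0],[0,0,0]],
  [[0,0,0],[0,0,0]],
  [[0,0,0],[0,0,0]],
  [[0,0,0],[0,0,0]],
  [[0,0,0],[0,0,0]],
  [[0,0,0],[0,0,0]],
  [[0,0,0],[0,0,0]],
])

```text
time_s: 22.85
eef_pos: [516.3, 177.7, 152.9]
ee_rot: [-0.465, 0.608, -0.511, 0.39]
force: [1.1, 0.6, -0.5]
grip_width: -0.005
```

Run:
```python
from h import *
im=ctrl.capture("side")[...,::-1];n=cv2.resize(im[160:280,220:340],(600,600),interpolation=cv2.INTER_CUBIC)
b=cv2.imread("pics/t7.png")[:,:600]
g=lambda i:np.float32(cv2.cvtColor(i[310:420,250:375],cv2.COLOR_BGR2GRAY))
d=cv2.absdiff(b,n)[310:420,250:375].mean();sh=cv2.phaseCorrelate(g(b),g(n));print(d,sh,ctrl.sense()["force"])
if d<4:ctrl.finish_job();print("done")
```

```text
1.7328484848484849 ((0.4496051596441646, 0.01733356736441749), 0.8997574219385783) [-0.63976536  0.27912672  0.26914917]
the job is handed in; nothing more can be done
done
```

The sash is hanging on its catch by itself and the job is handed in, at about 23 s of the 72 s allowed.

**What I did:** I swung the lever left to about 1.4 rad. With closed fingers under the lip I raised the sash past the pawl, which added about 2.5 N. At the soft stop the wrist read about 15 N. I then lowered the sash until the fingers came free and backed the arm out.

**Last checks:**
- **Sash at rest:** over the last 1.5 s the side pictures showed no sinking, and the wrist force was about zero.
- **Lever and bottles:** the lever was clear and the bottles showed no visible shift in the pictures. I compared them by eye, not by measurement.
- **Height:** the sash's lower edge is at about 184 mm, and I put the mark at about 190 mm, so the edge is roughly 6–9 mm below it (limit 14 mm).

**Checks that disagreed:**
- **Mark height:** my first reading of the mark was 171 mm, because I took the pointer's rod for its tip. Corrected readings spread from 188 to 195 mm, so the margin to the 14 mm limit is only roughly known.
- **Sideways force:** the wrist also read a backward force of up to 9 N while the sash was up near the catch. I didn't find the cause; the total stayed below about 16 N.

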